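# Clamp the glass gel cassette with the lever bolt

### The job

Clamp the glass cassette in the gel press: screw the lever-headed bolt in, clockwise, with its red lever standing up, until the foot bears on the cassette and the bolt is snug by feel. Do not over-tighten it, the glass cracks. Then fold the red lever down flat to its yellow-striped side without working the bolt loose, let go, and leave the jar, the tube rack and the timer where they are.

Things in the scene. Friction and masses are not known exactly. Their poses are not given: they have to be found in the camera images.
- stand: gel press fixed to the bench: grey base 180 x 200 x 16 mm (x, y, z), two aluminium posts at y = +-85 mm, aluminium bridge 40 mm wide (x), 200 mm long (y), top 97 mm above the bench, with a brass threaded bush (40 mm across, top at 105 mm) at its middle. Origin: underside centre, on the bolt's axis; z up.
- pack: glass gel cassette on its black rubber bed (120 x 135 mm), fixed in the press under the bridge. Origin: underside centre of the bed. Its thickness varies by +-4.5 mm from run to run and is neither given nor shown by this pose: the bolt's foot first bears on it after 0.5 to 3.5 rad of turning from the start.
- bolt: clamp bolt, upright in the bush: dark collar 32 mm across, above it a fork 28 mm wide with the lever's hinge. Origin on its axis; collar 18 to 30 mm above. z up; x: level, the way the lever folds (turns with the bolt). Clockwise from above screws it in, 3 mm down per rad (steep quick thread). Turns freely at about 0.1 N m (friction either way) until its foot bears.
- hinge_pin (a point): centre of the lever's hinge pin, on the bolt's axis, 40 mm above the bolt's origin; same axes as the bolt. Once the foot bears, a springy torque about the axis grows 1 N m per rad of bolt turn, also felt while held still: snug at 0.15 to 0.25 N m more than when turning freely. Let go, it springs back a little and friction keeps it snug. Beyond 0.4 the glass cracks. Grip the blade firmly.
- blade_mid (a point): point in the middle of the red lever's blade, 40 mm from the hinge pin (half-way along the blade). The blade is 10 mm thick (along this frame's x), 24 mm wide (y) and reaches from 12 to 65 mm from the pin; z runs from the pin to the lever's end. Its +x face, with a yellow stripe, is the side to which it folds. It can be pinched from above across its thickness while it stands up.
- lever (a joint): angle of the red lever, rad: 0 standing straight up (in line with the bolt), 1.571 folded flat and level, closed (hard stop at both ends). Starts between 0 and 0.15. Stiff hinge, takes 3 to 6 N near the blade's end to fold, stays where it is left. Pushing the lever sideways, not in its folding plane, can turn the bolt loose.
- jar: loose amber glass jar with metal lid, 64 mm across, 100 mm high, origin underside centre; bystander
- tube_rack: loose orange tube rack 60 x 75 x 36 mm with tubes to 48 mm high, origin underside centre; bystander
- timer: loose white timer 65 x 65 x 22 mm, origin underside centre; bystander

How it is judged:
By the outcome, as a careful person would: the job done as asked, in the order asked, and still so for the second after the job is handed in, with the robot touching nothing.
It also fails if it takes over 64 s, if anything falls off the work surface, if the arm or the gripper's body presses on something with over 40 N, if the wrist force passes 120 N, or if a joint passes its speed limit or range.

### The arm

A 6-joint arm with a two-finger parallel gripper is mounted at the origin on the work surface. World frame = base frame: x ahead of the robot, y to its left, z up, the work surface at z = 0. Lengths are in m, angles in rad, forces in N, time in s.
With the tool pointing down it reaches from about 0.35 to 0.875 m from the base axis. Payload 15.5 kg.
Tool frame: the origin (TCP) lies midway between the tips of the shut fingers; the grasp point (between the pads) lies r.grasp_offset behind it (r.grasp_offset is the distance from the TCP to the grasp point, in m); z points along the fingers, y is the line along which they close (so a half turn about z gives the same grasp; the last joint's range is limited). The gripper opens to 85 mm and grips with 20 to 120 N. Pads are 22 mm wide; open, the fingers measure 114 mm over their backs; the gripper's body (76 mm by 85 mm) begins 54 mm behind the grasp point. The pads swing forward as they close: fully open they stand 13 mm farther back than shut.
Start: joints at [1.133, 0.494, 1.345, -0, 1.302, -0.096], TCP at [0.21, 0.589, 0.231] pointing down, gripper open.
Joint ranges: [-2.91, 2.91], [-0.82, 2.16], [0.22, 2.67], [-1.22, 4.37], [0.12, 2.79], [-3.08, 3.08]. Speed limits (rad/s): [1.89, 1.89, 2.57, 3.01, 3.01, 3.01].

### API

Orientations are given as a unit quaternion [x, y, z, w].
In Python, from rig import r gives the robot as it stands. The module is installed in compiled form; this text tells all that it offers.
- The arm moves only by the shell command python3 -m handwheel 'ROWS' [FORCE]. ROWS is JSON, a list of rows, each an object of numbers: "grip": the opening, from -1 (shut) to 1 (fully open); "x", "y", "z": the shift along the tool's x, y, z normalised to -1 to 1, where 1 is 0.4 m; "ax", "ay", "az": the turn, a rotation vector about the tool's x, y, z normalised to -1 to 1, where 1 is 45 degrees. In form: [{"grip": .., "x": .., "y": .., "z": .., "ax": .., "ay": .., "az": ..}, ...]. A call has 1 to 5 rows; each row shifts and turns the commanded pose from where the row before left it, along the tool's axes as they then stand; what a row does not reach is not made up. A row lasts 1/10 s, in which the tool goes at most 50 mm and 8.59 degrees, less where a joint would pass 70% of its speed; a pose out of reach is approached as far as the arm can. A call with a number of a shift or a turn outside -1 to 1 is refused whole. A call with a gripper value outside its range is refused whole. The fingers move at their own pace and stop on an object; FORCE is the grip in N (left out, the last holds). Time passes only in rows, so rows that do not move let the fingers close. It gives the time, the measured TCP pose, the force, the opening and the grip force at its end, in the units of the state.
- r.get_state(): the state, without advancing time (a new reading comes with each control period).
- r.capture(name): name is "side" or "top"; returns a dict with "color" (384x512x3 uint8, blue, green, red), "camera_matrix" (3x3 intrinsics, pixels), "extrinsics" (4x4, takes a point from camera to world coordinates). Camera axes: x right, y down, z forward; pixel columns grow to the right and rows downward; lengths in m; the calibration is good to about 2 mm. A picture is of the moment at which its call begins. There is no depth.
- r.close_job(): hands the job in; it is judged then, once.
The state is a dict: "time": time; "joint_pos": joint angles; "qd": joint speeds; "tau": joint torques, N m; "position": TCP position; "orientation": TCP orientation; "force": force on the tool from outside, world axes, zero at the start; "ft_torque": the same for the moment, N m; "opening": finger opening in m; "gripper_force": force on a finger pad.
Only numpy, scipy, OpenCV 4.12 (cv2) and the standard library are available. Lean on these libraries where they do the work, as an engineer would, in place of code of your own. Each camera call takes 0.05 s, during which the arm holds its last target. There are 200 camera calls.

## Working session

There is one attempt and no reset: what is moved stays moved. The work goes in short steps, Python scripts to look and compute and a shell command to move; the robot and the scene stay as the last step left them, time stands still between calls to the robot, and variables do not carry over. Pictures are saved under pics/ and viewed, at most 10 in all, crops included, and the job is handed in when it is done.

```bash
mkdir -p pics
python3 - <<'E'
from rig import r
import cv2,numpy as np
for n in("side","top"):
    c=r.capture(n);cv2.imwrite(f"pics/{n}0.png",c["color"]);print(n,c["camera_matrix"].tolist(),np.round(c["extrinsics"],4).tolist())
s=r.get_state();print(s,r.grasp_offset)
E
```

```text
side [[478.73369835260826, 0.0, 253.70752462785737], [0.0, 478.73369835260826, 197.33587134098147], [0.0, 0.0, 1.0]] [[0.9966, -0.0579, 0.0582, 0.5516], [-0.0818, -0.7612, 0.6434, -0.5784], [0.0071, -0.646, -0.7633, 0.9153], [0.0, 0.0, 0.0, 1.0]]
top [[422.1656755592259, 0.0, 244.68814875900418], [0.0, 422.1656755592259, 191.43160642789803], [0.0, 0.0, 1.0]] [[-0.0151, -0.9876, 0.156, 0.4192], [-0.9996, 0.0186, 0.021, 0.0596], [-0.0236, -0.1556, -0.9875, 1.2983], [0.0, 0.0, 0.0, 1.0]]
{'time': 0.1, 'joint_pos': array([ 1.13247422e+00,  4.94125779e-01,  1.34605483e+00,  2.99652709e-05,
        1.30248790e+00, -9.55310502e-02]), 'qd': array([ 1.12339236e-03, -2.61132864e-03, -1.57305265e-03,  7.96088894e-05,
       -1.73246331e-03, -4.23969357e-04]), 'tau': array([ 1.82626838e-03, -8.83586740e+01, -3.84563720e+01, -1.37122247e-04,
        5.24565956e-03, -4.03466913e-05]), 'position': array([0.20994643, 0.58835205, 0.23076179]), 'orientation': array([ 1.70561494e-01,  9.85346887e-01, -5.15066311e-04, -1.55820711e-04]), 'force': array([ 0.96937189,  1.11391088, -0.108736  ]), 'ft_torque': array([-0.06323899,  0.01788341, -0.05505877]), 'gripper_force': 0.0, 'opening': 0.08551172531469173} 0.0187
```

View pics/side0.png

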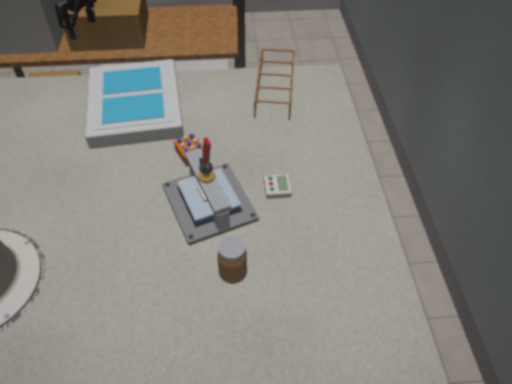

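View pics/top0.png

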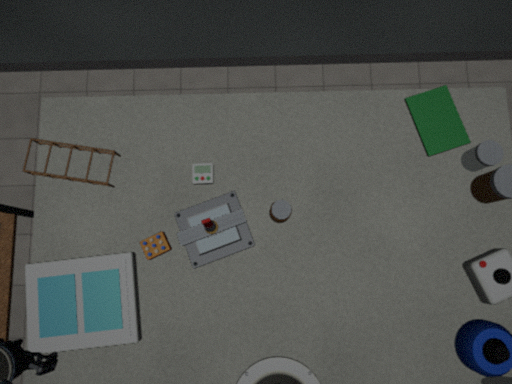

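The side view shows the press at about (210,200) px with the red lever at (207,150). The top view shows the press at about (215,229) and the lever at (208,223). The jar, rack and timer surround it. I'll zoom in on both views.

Run:
```python
import cv2,numpy as np
a=cv2.imread("pics/side0.png")[125:195,170:240];b=cv2.imread("pics/top0.png")[185:275,170:260]
f=lambda i:cv2.resize(i,(400,400),interpolation=cv2.INTER_CUBIC)
cv2.imwrite("pics/z0.png",np.hstack([f(a),f(b)]))
for n,(x,y) in(("side0",(0,0)),("top0",(0,0))):
    i=cv2.imread(f"pics/{n}.png").astype(int);m=(i[...,2]>80)&(i[...,1]<.35*i[...,2])&(i[...,0]<.4*i[...,2])
    k,l,st,c=cv2.connectedComponentsWithStats(m.astype(np.uint8));print(n,[(s.tolist(),q.round(1).tolist()) for s,q in zip(st[1:],c[1:]) if s[4]>15])
```

```text
side0 [([205, 139, 4, 6, 16], [206.5, 141.5])]
top0 [([202, 219, 8, 5, 20], [205.6, 220.6]), ([480, 262, 6, 5, 23], [482.4, 263.7])]
```

View pics/z0.png

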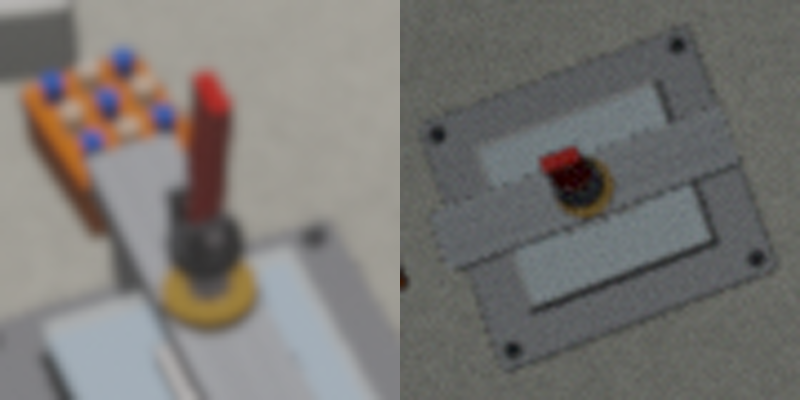

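Left crop: lever top at about side px (207.1,141.1) and bush at about (206.7,175). Right crop: lever top at about (206,221) and bolt at about (211,226.5). The blade's wide edge runs from (202,221.7) to (210.5,219.2), and no stripe is visible. Next I'll triangulate.

```bash
cat > h.py <<'E'
import numpy as np
from scipy.optimize import least_squares
C={'side':(np.array([[478.7337,0,253.7075],[0,478.7337,197.3359],[0,0,1]]),np.array([[0.9966,-0.0579,0.0582,0.5516],[-0.0818,-0.7612,0.6434,-0.5784],[0.0071,-0.646,-0.7633,0.9153]])),
'top':(np.array([[422.1657,0,244.6881],[0,422.1657,191.4316],[0,0,1]]),np.array([[-0.0151,-0.9876,0.156,0.4192],[-0.9996,0.0186,0.021,0.0596],[-0.0236,-0.1556,-0.9875,1.2983]]))}
def proj(n,p):
    K,E=C[n];q=K@(E[:,:3].T@(np.asarray(p)-E[:,3]));return q[:2]/q[2]
def onz(n,uv,z):
    K,E=C[n];d=E[:,:3]@np.linalg.inv(K)@[*uv,1];return E[:,3]+d*(z-E[2,3])/d[2]
def tri(a,b):
    return least_squares(lambda p:np.r_[proj('side',p)-a,proj('top',p)-b],[.4,.1,.1]).x
E
python3 - <<'E'
from h import *
print('levertop',tri((207.1,141.1),(206,221)))
z=lambda x,y:(170+x/4.444,185+y/4.444)
print('corners',[onz('top',z(*c),.016).round(4).tolist() for c in((22,122),(285,27),(376,267),(108,370))])
print('bush side',onz('side',(206.7,175),.105),'bush top',onz('top',z(188,188),.105))
p=[onz('top',z(*c),.2) for c in((142,163),(180,152))];print('blade dir',p)
for n,c in(('jar',(281,211)),('rack',(155,245)),('timer',(202,174))):print(n,onz('top',c,{'jar':.1,'rack':.04,'timer':.02}[n]))
E
```

```text
levertop [0.51752782 0.18468856 0.20612428]
corners [[0.5606, 0.3015, 0.016], [0.6235, 0.1194, 0.016], [0.4575, 0.0594, 0.016], [0.3914, 0.2415, 0.016]]
bush side [0.51079436 0.18010305 0.105     ] bush top [0.50669146 0.1781745  0.105     ]
blade dir [array([0.51485685, 0.19577133, 0.2       ]), array([0.52094763, 0.17338033, 0.2       ])]
jar [ 0.55014968 -0.0174823   0.1       ]
rack [0.46175125 0.35554995 0.04      ]
timer [0.67821415 0.21804528 0.02      ]
```

The axis is at about (0.508,0.180), the fold direction is at yaw ~15°, and the lever top is at z~0.206. Approaching.

```bash
cat > d.py <<'E'
import sys,numpy as np
from rig import r
from scipy.spatial.transform import Rotation as R
# usage: d.py x y z yaw_deg(of tool y) -> delta in tool frame, units
s=r.get_state();q=R.from_quat(s['orientation']);p=s['position'];A=q.as_matrix()
x,y,z,w=map(float,sys.argv[1:5])
d=A.T@(np.array([x,y,z])-p)/.4
yw=np.degrees(np.arctan2(A[1,1],A[0,1]));rot=(yw-w+180)%360-180
print('t',round(s['time'],2),'p',p.round(4),'yawY %.2f'%yw,'tilt',A[:,2].round(3),'J6 %.3f'%s['joint_pos'][5],'F',s['force'].round(2),'T',s['ft_torque'].round(3),'open %.4f gf %.1f'%(s['opening'],s['gripper_force']))
print('delta units',d.round(4),'az units %.3f'%(rot/45))
E
M='{"grip":1,"x":-0.0871,"y":-0.0592,"z":-0.0063,"ax":0,"ay":0,"az":0}'
python3 -m handwheel '[{"grip":1,"x":-0.087,"y":-0.059,"z":-0.006},{"grip":1,"x":-0.087,"y":-0.059,"z":-0.006},{"grip":1,"x":-0.087,"y":-0.059,"z":-0.006},{"grip":1,"x":-0.087,"y":-0.059,"z":-0.006},{"grip":1,"x":-0.087,"y":-0.059,"z":-0.006}]' 60
```

```text
validation failed for argument at $[0]...
```

```bash
python3 -m handwheel '[{"grip":1,"x":-0.087,"y":-0.059,"z":-0.006,"ax":0,"ay":0,"az":0},{"grip":1,"x":-0.087,"y":-0.059,"z":-0.006,"ax":0,"ay":0,"az":0},{"grip":1,"x":-0.087,"y":-0.059,"z":-0.006,"ax":0,"ay":0,"az":0},{"grip":1,"x":-0.087,"y":-0.059,"z":-0.006,"ax":0,"ay":0,"az":0},{"grip":1,"x":-0.087,"y":-0.059,"z":-0.006,"ax":0,"ay":0,"az":0}]' 60; python3 d.py .508 .18 .26 15
```

```text
time: 0.6
position: [0.3349, 0.4175, 0.2432]
orientation: [0.17, 0.985, -0.0, -0.0]
force: [1.3, 0.1, 0.0]
opening: 0.0853
gripper_force: 0.0
t 0.6 p [0.3349 0.4175 0.2432] yawY 70.37 tilt [-0. -0. -1.] J6 -0.445 F [1.26 0.06 0.03] T [-0.011 -0.067 -0.049] open 0.0853 gf 0.0
delta units [-0.6071 -0.4138 -0.042 ] az units 1.231
```

```bash
python3 -m handwheel '[{"grip":1,"x":-0.087,"y":-0.059,"z":-0.006,"ax":0,"ay":0,"az":0},{"grip":1,"x":-0.087,"y":-0.059,"z":-0.006,"ax":0,"ay":0,"az":0},{"grip":1,"x":-0.087,"y":-0.059,"z":-0.006,"ax":0,"ay":0,"az":0},{"grip":1,"x":-0.087,"y":-0.059,"z":-0.006,"ax":0,"ay":0,"az":0},{"grip":1,"x":-0.087,"y":-0.059,"z":-0.006,"ax":0,"ay":0,"az":0}]'
python3 -m handwheel '[{"grip":1,"x":-0.087,"y":-0.059,"z":-0.006,"ax":0,"ay":0,"az":0},{"grip":1,"x":0,"y":0,"z":0,"ax":0,"ay":0,"az":0.18},{"grip":1,"x":0,"y":0,"z":0,"ax":0,"ay":0,"az":0.18},{"grip":1,"x":0,"y":0,"z":0,"ax":0,"ay":0,"az":0.18},{"grip":1,"x":0,"y":0,"z":0,"ax":0,"ay":0,"az":0.18}]' >/dev/null
python3 -m handwheel '[{"grip":1,"x":0,"y":0,"z":0,"ax":0,"ay":0,"az":0.18},{"grip":1,"x":0,"y":0,"z":0,"ax":0,"ay":0,"az":0.18},{"grip":1,"x":0,"y":0,"z":0,"ax":0,"ay":0,"az":0.15},{"grip":1,"x":0,"y":0,"z":0,"ax":0,"ay":0,"az":0}]' >/dev/null; python3 d.py .508 .18 .26 15
```

```text
time: 1.1
position: [0.4591, 0.2478, 0.2553]
orientation: [0.171, 0.985, -0.0, -0.0]
force: [0.9, 1.2, -0.5]
opening: 0.0852
gripper_force: 0.0
t 2.0 p [0.4832 0.2155 0.2575] yawY 14.88 tilt [-0.001 -0.    -1.   ] J6 0.047 F [0.1  0.64 0.21] T [0.011 0.038 0.013] open 0.0852 gf 0.0
delta units [-0.1016  0.0372 -0.0064] az units -0.003
```

```bash
python3 -m handwheel '[{"grip":1,"x":-0.051,"y":0.019,"z":-0.003,"ax":0,"ay":0,"az":0},{"grip":1,"x":-0.051,"y":0.018,"z":-0.003,"ax":0,"ay":0,"az":0},{"grip":1,"x":0,"y":0,"z":0,"ax":0,"ay":0,"az":0}]'; python3 d.py .508 .18 .19 15
python3 - <<'E'
from rig import r
import cv2,numpy as np
f=lambda i:cv2.resize(i,(400,400),interpolation=cv2.INTER_CUBIC)
cv2.imwrite("pics/z1.png",np.hstack([f(r.capture("side")["color"][90:190,155:255]),f(r.capture("top")["color"][170:260,165:255])]))
E
```

```text
time: 2.3
position: [0.5094, 0.1784, 0.26]
orientation: [0.608, 0.794, -0.0, 0.0]
force: [0.1, 1.1, -0.3]
opening: 0.0855
gripper_force: 0.0
t 2.3 p [0.5094 0.1784 0.26  ] yawY 15.15 tilt [ 0. -0. -1.] J6 -0.038 F [ 0.14  1.09 -0.31] T [-0.021 -0.077 -0.033] open 0.0855 gf 0.0
delta units [ 0.0049 -0.0022  0.1751] az units 0.003
```

View pics/z1.png

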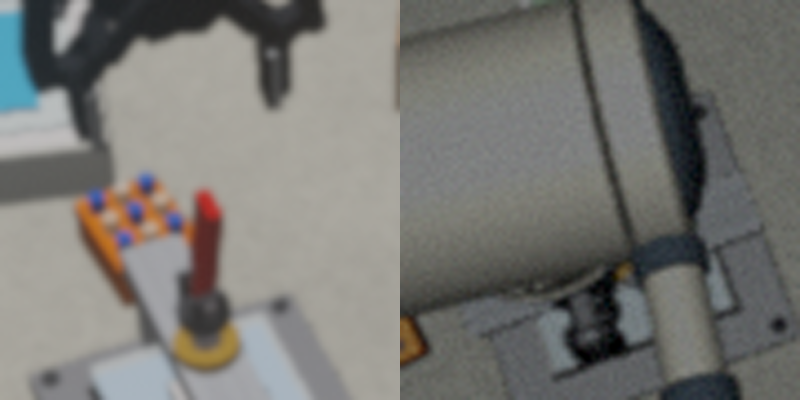

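Side crop: fingertips at about px (178,125) and (224,116), lever top at about (206.7,141) between them. I'll check the projection of the tips.

Run:
```python
from h import *
for z in(.247,.26):
  c=np.array([.5094,.1784,z]);e=np.array([np.cos(.264),np.sin(.264),0])
  print(proj('side',c),proj('side',c-.05*e),proj('side',c+.05*e))
print(proj('side',[.508,.18,.2]))
```

```text
[201.38199033 129.02827285] [177.88736371 134.44548749] [224.35318977 123.73174613]
[200.8995559  124.25686199] [177.15988487 129.6743815 ] [224.10507062 118.9612398 ]
[202.38685878 145.03202189]
```

```bash
python3 -m handwheel '[{"grip":1,"x":0.005,"y":-0.002,"z":0.05,"ax":0,"ay":0,"az":0},{"grip":1,"x":0,"y":0,"z":0.06,"ax":0,"ay":0,"az":0},{"grip":1,"x":0,"y":0,"z":0.06,"ax":0,"ay":0,"az":0},{"grip":1,"x":0,"y":0,"z":0.06,"ax":0,"ay":0,"az":0},{"grip":1,"x":0,"y":0,"z":0,"ax":0,"ay":0,"az":0}]' 60; python3 d.py .508 .18 .168 15
python3 -m handwheel '[{"grip":-0.2,"x":0,"y":0,"z":0,"ax":0,"ay":0,"az":0},{"grip":-0.3,"x":0,"y":0,"z":0,"ax":0,"ay":0,"az":0},{"grip":-0.4,"x":0,"y":0,"z":0,"ax":0,"ay":0,"az":0}]';python3 d.py .508 .18 .168 15
```

```text
time: 2.9
position: [0.5048, 0.1818, 0.1656]
orientation: [0.608, 0.794, -0.002, -0.002]
force: [-0.3, -0.3, 0.4]
opening: 0.0857
gripper_force: 0.0
t 2.9 p [0.5048 0.1818 0.1656] yawY 15.13 tilt [-0.005 -0.001 -1.   ] J6 -0.030 F [-0.31 -0.27  0.41] T [-0.001 -0.026  0.004] open 0.0857 gf 0.0
delta units [-0.0065  0.0066 -0.006 ] az units 0.003
time: 3.2
position: [0.5075, 0.1819, 0.1693]
orientation: [0.608, 0.794, 0.001, 0.001]
force: [-0.1, 1.0, 0.1]
opening: 0.044
gripper_force: 0.0
t 3.2 p [0.5075 0.1819 0.1693] yawY 15.04 tilt [ 0.002  0.    -1.   ] J6 -0.029 F [-0.15  1.03  0.05] T [-0.025 -0.027  0.044] open 0.0440 gf 0.0
delta units [-0.005   0.      0.0031] az units 0.001
```

```bash
python3 -m handwheel '[{"grip":-0.6,"x":-0.003,"y":0,"z":0,"ax":0,"ay":0,"az":0},{"grip":-0.75,"x":0,"y":0,"z":0,"ax":0,"ay":0,"az":0},{"grip":-1,"x":0,"y":0,"z":0,"ax":0,"ay":0,"az":0},{"grip":-1,"x":0,"y":0,"z":0,"ax":0,"ay":0,"az":0},{"grip":-1,"x":0,"y":0,"z":0,"ax":0,"ay":0,"az":0}]' 60;python3 d.py .508 .18 .168 15
for i in 1 2 3; do python3 -m handwheel '[{"grip":-1,"x":0,"y":0,"z":0,"ax":0,"ay":0,"az":0}]' >/dev/null;python3 d.py .508 .18 .168 15; done
```

```text
time: 3.7
position: [0.5091, 0.1807, 0.1689]
orientation: [0.609, 0.793, 0.001, 0.001]
force: [7.3, -0.2, 2.1]
opening: 0.0094
gripper_force: 59.1
t 3.7 p [0.5091 0.1807 0.1689] yawY 15.01 tilt [ 0.004  0.001 -1.   ] J6 -0.031 F [ 7.32 -0.2   2.12] T [ 0.189 -1.505  0.028] open 0.0094 gf 59.1
delta units [-0.0009 -0.0031  0.0024] az units 0.000
t 3.8 p [0.5091 0.1807 0.1689] yawY 15.01 tilt [ 0.004  0.001 -1.   ] J6 -0.031 F [ 8.65 -0.48  1.75] T [ 0.101 -1.514  0.047] open 0.0091 gf 59.1
delta units [-0.0009 -0.0031  0.0024] az units 0.000
t 3.9 p [0.5091 0.1807 0.169 ] yawY 15.00 tilt [ 0.004  0.001 -1.   ] J6 -0.031 F [8.   0.88 1.51] T [ 0.137 -1.517  0.053] open 0.0095 gf 59.1
delta units [-0.0009 -0.003   0.0024] az units 0.000
t 4.0 p [0.5091 0.1807 0.1689] yawY 15.01 tilt [ 0.004  0.001 -1.   ] J6 -0.031 F [6.72 0.05 1.88] T [ 0.121 -1.458  0.086] open 0.0090 gf 59.1
delta units [-0.001  -0.0031  0.0024] az units 0.000
```

```bash
S='python3 d.py .508 .18 .168 15'
python3 -m handwheel '[{"grip":-1,"x":0,"y":0,"z":0.0006,"ax":0,"ay":0,"az":0.1},{"grip":-1,"x":0,"y":0,"z":0.0006,"ax":0,"ay":0,"az":0.1}]' 80 >/dev/null;$S|head -1
python3 -m handwheel '[{"grip":-1,"x":0,"y":0,"z":0.0006,"ax":0,"ay":0,"az":0.1}]' >/dev/null;$S|head -1
python3 -m handwheel '[{"grip":-1,"x":0,"y":0,"z":0.0006,"ax":0,"ay":0,"az":0.1}]' >/dev/null;$S|head -1
python3 -m handwheel '[{"grip":-1,"x":0,"y":0,"z":0.0006,"ax":0,"ay":0,"az":0.1}]' >/dev/null;$S|head -1
python3 -m handwheel '[{"grip":-1,"x":0,"y":0,"z":0.0006,"ax":0,"ay":0,"az":0.1}]' >/dev/null;$S|head -1
```

```text
t 4.2 p [0.5088 0.1807 0.1685] yawY 5.83 tilt [ 0.004  0.001 -1.   ] J6 0.129 F [ 5.72 -0.11  4.49] T [ 0.114 -1.053  0.049] open 0.0091 gf 79.7
t 4.3 p [0.5087 0.1807 0.1682] yawY 1.32 tilt [ 0.003  0.001 -1.   ] J6 0.208 F [5.68 0.16 5.18] T [ 0.198 -0.963  0.127] open 0.0092 gf 79.8
t 4.4 p [0.5086 0.1807 0.168 ] yawY -3.18 tilt [ 0.003  0.001 -1.   ] J6 0.286 F [4.73 0.17 5.28] T [ 0.26  -0.741  0.059] open 0.0089 gf 79.9
t 4.5 p [0.5085 0.1807 0.1677] yawY -7.68 tilt [ 0.003  0.001 -1.   ] J6 0.365 F [3.42 1.16 5.63] T [ 0.356 -0.684  0.042] open 0.0095 gf 80.0
t 4.6 p [0.5084 0.1807 0.1674] yawY -12.18 tilt [ 0.003  0.001 -1.   ] J6 0.443 F [2.63 1.9  6.25] T [ 0.439 -0.548  0.075] open 0.0090 gf 80.1
```

```bash
S='python3 d.py .508 .18 .168 15'
python3 -m handwheel '[{"grip":-1,"x":0,"y":0,"z":0.0006,"ax":0,"ay":0,"az":0.1}]' >/dev/null;$S|head -1
python3 -m handwheel '[{"grip":-1,"x":0,"y":0,"z":0.0006,"ax":0,"ay":0,"az":0.1}]' >/dev/null;$S|head -1
python3 -m handwheel '[{"grip":-1,"x":0,"y":0,"z":0.0006,"ax":0,"ay":0,"az":0.1}]' >/dev/null;$S|head -1
```

```text
t 4.7 p [0.5083 0.1808 0.1672] yawY -16.68 tilt [ 0.002  0.001 -1.   ] J6 0.522 F [2.35 2.54 6.01] T [ 0.533 -0.404  0.097] open 0.0092 gf 80.1
t 4.8 p [0.5082 0.1808 0.167 ] yawY -21.19 tilt [ 0.002  0.001 -1.   ] J6 0.600 F [2.11 3.02 7.4 ] T [ 0.7   -0.295  0.046] open 0.0090 gf 80.2
t 4.9 p [0.5081 0.1809 0.1667] yawY -25.68 tilt [ 0.002  0.001 -1.   ] J6 0.679 F [0.82 3.27 7.23] T [ 0.828 -0.221  0.12 ] open 0.0095 gf 80.3
```

```bash
S='python3 d.py .508 .18 .168 15'
python3 -m handwheel '[{"grip":-1,"x":0,"y":0,"z":0.0006,"ax":0,"ay":0,"az":0.1}]' >/dev/null;$S|head -1
python3 -m handwheel '[{"grip":-1,"x":0,"y":0,"z":0.0006,"ax":0,"ay":0,"az":0.1}]' >/dev/null;$S|head -1
python3 -m handwheel '[{"grip":-1,"x":0,"y":0,"z":0.0006,"ax":0,"ay":0,"az":0.1}]' >/dev/null;$S|head -1
```

```text
t 5.0 p [0.508  0.1809 0.1665] yawY -30.19 tilt [ 0.002  0.001 -1.   ] J6 0.757 F [0.9  3.73 6.97] T [ 0.985 -0.114  0.112] open 0.0093 gf 80.3
t 5.1 p [0.5079 0.181  0.1662] yawY -34.69 tilt [ 0.002  0.001 -1.   ] J6 0.836 F [0.2  4.3  7.62] T [1.13  0.043 0.101] open 0.0092 gf 80.3
t 5.2 p [0.5079 0.1811 0.166 ] yawY -39.19 tilt [ 0.002  0.001 -1.   ] J6 0.915 F [-0.86  5.52  8.52] T [1.301 0.048 0.124] open 0.0088 gf 80.4
```

```bash
S='python3 d.py .508 .18 .168 15'
python3 -m handwheel '[{"grip":-1,"x":0,"y":0,"z":0.0005,"ax":0,"ay":0,"az":0.05}]' >/dev/null;$S|head -1
python3 -m handwheel '[{"grip":-1,"x":0,"y":0,"z":0,"ax":0,"ay":0,"az":0}]' >/dev/null;$S|head -1
```

```text
t 5.3 p [0.5078 0.1812 0.1658] yawY -41.43 tilt [ 0.002  0.001 -1.   ] J6 0.954 F [-0.14  6.2   9.89] T [1.3   0.143 0.077] open 0.0091 gf 80.6
t 5.4 p [0.5078 0.1812 0.1658] yawY -41.35 tilt [ 0.002  0.001 -1.   ] J6 0.952 F [0.06 5.63 9.54] T [ 1.252  0.063 -0.014] open 0.0092 gf 80.4
```

```bash
S='python3 d.py .508 .18 .168 15'
python3 -m handwheel '[{"grip":-1,"x":0,"y":0,"z":0.0006,"ax":0,"ay":0,"az":0.1}]' >/dev/null;$S|head -1
python3 -m handwheel '[{"grip":-1,"x":0,"y":0,"z":0.0006,"ax":0,"ay":0,"az":0.1}]' >/dev/null;$S|head -1
python3 -m handwheel '[{"grip":-1,"x":0,"y":0,"z":0.0006,"ax":0,"ay":0,"az":0.1}]' >/dev/null;$S|head -1
```

```text
t 5.5 p [0.5078 0.1812 0.1656] yawY -45.76 tilt [ 0.002  0.002 -1.   ] J6 1.029 F [-1.17  6.04  9.11] T [1.598 0.213 0.108] open 0.0090 gf 80.5
t 5.6 p [0.5077 0.1813 0.1654] yawY -50.43 tilt [ 0.002  0.002 -1.   ] J6 1.111 F [-1.11  7.05  8.93] T [1.734 0.293 0.114] open 0.0092 gf 80.5
t 5.7 p [0.5077 0.1814 0.1651] yawY -54.94 tilt [ 0.002  0.002 -1.   ] J6 1.189 F [-1.73  8.16  9.12] T [1.853 0.297 0.12 ] open 0.0090 gf 80.5
```

```bash
S='python3 d.py .508 .18 .168 15'
python3 -m handwheel '[{"grip":-1,"x":0.002,"y":-0.003,"z":0.0006,"ax":0,"ay":0,"az":0.1}]' >/dev/null;$S|head -1
python3 -m handwheel '[{"grip":-1,"x":0,"y":0,"z":0.0006,"ax":0,"ay":0,"az":0.1}]' >/dev/null;$S|head -1
python3 -m handwheel '[{"grip":-1,"x":0,"y":0,"z":0.0006,"ax":0,"ay":0,"az":0.1}]' >/dev/null;$S|head -1
```

```text
t 5.8 p [0.5076 0.1823 0.1649] yawY -59.43 tilt [ 0.001  0.001 -1.   ] J6 1.271 F [-1.65 -2.81 12.33] T [-0.452  0.278  0.08 ] open 0.0090 gf 80.8
t 5.9 p [0.5075 0.1822 0.1646] yawY -63.92 tilt [ 0.001  0.    -1.   ] J6 1.349 F [-2.1   2.04 11.99] T [0.552 0.3   0.1  ] open 0.0091 gf 80.8
t 6.0 p [0.5075 0.1823 0.1644] yawY -68.43 tilt [ 0.001  0.001 -1.   ] J6 1.428 F [-1.8   3.17 11.43] T [0.716 0.312 0.04 ] open 0.0092 gf 80.8
```

```bash
S='python3 d.py .508 .18 .168 15'
python3 -m handwheel '[{"grip":-1,"x":0,"y":0,"z":0.0006,"ax":0,"ay":0,"az":0.1}]' >/dev/null;$S|head -1
python3 -m handwheel '[{"grip":-1,"x":0,"y":0,"z":0.0006,"ax":0,"ay":0,"az":0.1}]' >/dev/null;$S|head -1
python3 -m handwheel '[{"grip":-1,"x":0,"y":0,"z":0.0006,"ax":0,"ay":0,"az":0.1}]' >/dev/null;$S|head -1
```

```text
t 6.1 p [0.5075 0.1823 0.1642] yawY -72.93 tilt [ 0.001  0.001 -1.   ] J6 1.506 F [-2.54  3.43 11.63] T [0.904 0.368 0.06 ] open 0.0093 gf 80.9
t 6.2 p [0.5075 0.1824 0.1639] yawY -77.43 tilt [ 0.001  0.001 -1.   ] J6 1.585 F [-2.81  4.19 11.48] T [1.085 0.368 0.134] open 0.0092 gf 81.0
t 6.3 p [0.5075 0.1825 0.1637] yawY -81.93 tilt [ 0.001  0.001 -1.   ] J6 1.663 F [-3.15  6.21 12.27] T [1.308 0.351 0.195] open 0.0092 gf 81.1
```

```bash
S='python3 d.py .508 .18 .168 15'
python3 -m handwheel '[{"grip":-1,"x":0,"y":0,"z":0.0,"ax":0,"ay":0,"az":0}]' >/dev/null;$S|head -1
```

```text
t 6.4 p [0.5074 0.1825 0.1637] yawY -81.92 tilt [ 0.001  0.001 -1.   ] J6 1.663 F [-3.59  4.66 11.15] T [1.195 0.291 0.   ] open 0.0090 gf 80.7
```

```bash
S='python3 d.py .508 .18 .168 15'
python3 -m handwheel '[{"grip":-1,"x":0,"y":0,"z":0.0006,"ax":0,"ay":0,"az":0.1}]' >/dev/null;$S|head -1
python3 -m handwheel '[{"grip":-1,"x":0,"y":0,"z":0.0006,"ax":0,"ay":0,"az":0.1}]' >/dev/null;$S|head -1
```

```text
t 6.5 p [0.5075 0.1827 0.1635] yawY -86.26 tilt [ 0.001  0.001 -1.   ] J6 1.739 F [-4.11  7.2  11.71] T [1.461 0.445 0.241] open 0.0092 gf 81.0
t 6.6 p [0.5075 0.1827 0.1633] yawY -90.91 tilt [ 0.001  0.002 -1.   ] J6 1.820 F [-4.86  6.25 12.6 ] T [1.612 0.402 0.262] open 0.0090 gf 81.3
```

```bash
S='python3 d.py .508 .18 .168 15'
python3 -m handwheel '[{"grip":-1,"x":0,"y":0,"z":0.0,"ax":0,"ay":0,"az":0}]' >/dev/null;$S|head -1
python3 -m handwheel '[{"grip":-1,"x":0,"y":0,"z":0.0,"ax":0,"ay":0,"az":0}]' >/dev/null;$S|head -1
```

```text
t 6.7 p [0.5074 0.1828 0.1633] yawY -90.92 tilt [ 0.001  0.002 -1.   ] J6 1.820 F [-2.98  6.67 11.56] T [1.55  0.342 0.031] open 0.0092 gf 80.8
t 6.8 p [0.5074 0.1828 0.1632] yawY -90.76 tilt [ 0.001  0.002 -1.   ] J6 1.817 F [-4.02  6.99 11.19] T [1.525 0.324 0.079] open 0.0092 gf 80.8
```

```bash
S='python3 d.py .508 .18 .168 15'
for i in 1 2 3 4 5 6; do python3 -m handwheel '[{"grip":-1,"x":0,"y":0,"z":0.0,"ax":0,"ay":0,"az":0}]' >/dev/null;$S|head -1|cut -c1-150; done
python3 -m handwheel '[{"grip":-1,"x":0,"y":0,"z":0.0002,"ax":0,"ay":0,"az":0.025}]' >/dev/null;$S|head -1
for i in 1 2 3 4; do python3 -m handwheel '[{"grip":-1,"x":0,"y":0,"z":0.0,"ax":0,"ay":0,"az":0}]' >/dev/null;$S|head -1|cut -c1-150; done
```

```text
t 6.9 p [0.5075 0.1827 0.1633] yawY -90.75 tilt [ 0.001  0.002 -1.   ] J6 1.817 F [-3.58  7.55 12.02] T [1.532 0.299 0.099] open 0.0088 gf 80.8
t 7.0 p [0.5074 0.1827 0.1633] yawY -90.75 tilt [ 0.001  0.002 -1.   ] J6 1.817 F [-3.3   6.52 11.3 ] T [1.527 0.263 0.007] open 0.0090 gf 80.8
t 7.1 p [0.5074 0.1827 0.1633] yawY -90.75 tilt [ 0.001  0.002 -1.   ] J6 1.817 F [-4.36  6.48 12.05] T [1.54  0.292 0.033] open 0.0093 gf 80.8
t 7.2 p [0.5074 0.1827 0.1633] yawY -90.75 tilt [ 0.001  0.002 -1.   ] J6 1.817 F [-4.01  6.64 12.22] T [1.51  0.333 0.104] open 0.0089 gf 80.8
t 7.3 p [0.5074 0.1827 0.1633] yawY -90.75 tilt [ 0.001  0.002 -1.   ] J6 1.817 F [-3.23  6.18 10.5 ] T [1.514 0.31  0.032] open 0.0089 gf 80.8
t 7.4 p [0.5074 0.1827 0.1633] yawY -90.75 tilt [ 0.001  0.002 -1.   ] J6 1.817 F [-3.52  6.45 11.18] T [1.54  0.319 0.057] open 0.0088 gf 80.8
t 7.5 p [0.5074 0.1828 0.1632] yawY -91.86 tilt [ 0.001  0.002 -1.   ] J6 1.837 F [-4.12  6.29 13.48] T [1.545 0.366 0.281] open 0.0090 gf 81.3
t 7.6 p [0.5074 0.1828 0.1632] yawY -91.91 tilt [ 0.001  0.002 -1.   ] J6 1.837 F [-3.97  8.11 12.72] T [1.555 0.38  0.238] open 0.0091 gf 81.2
t 7.7 p [0.5074 0.1828 0.1632] yawY -91.87 tilt [ 0.001  0.002 -1.   ] J6 1.837 F [-4.8   7.24 11.25] T [1.539 0.359 0.184] open 0.0092 gf 81.1
t 7.8 p [0.5075 0.1828 0.1632] yawY -91.86 tilt [ 0.001  0.002 -1.   ] J6 1.837 F [-4.34  7.56 10.92] T [1.568 0.358 0.208] open 0.0089 gf 81.1
t 7.9 p [0.5074 0.1827 0.1632] yawY -91.86 tilt [ 0.001  0.002 -1.   ] J6 1.837 F [-3.82  6.84 12.72] T [1.526 0.358 0.209] open 0.0093 gf 81.1
```

```bash
S='python3 d.py .508 .18 .168 15'
python3 -m handwheel '[{"grip":-1,"x":0,"y":0,"z":0.0002,"ax":0,"ay":0,"az":0.03}]' >/dev/null;$S|head -1
for i in 1 2 3 ; do python3 -m handwheel '[{"grip":-1,"x":0,"y":0,"z":0.0,"ax":0,"ay":0,"az":0}]' >/dev/null;$S|head -1|cut -c1-150; done
```

```text
t 8.0 p [0.5074 0.1828 0.1632] yawY -93.21 tilt [ 0.001  0.002 -1.   ] J6 1.860 F [-4.15  8.08 12.83] T [1.591 0.399 0.278] open 0.0092 gf 81.4
t 8.1 p [0.5074 0.1828 0.1632] yawY -93.26 tilt [ 0.001  0.002 -1.   ] J6 1.861 F [-4.46  6.99 13.35] T [1.569 0.335 0.201] open 0.0092 gf 81.2
t 8.2 p [0.5074 0.1828 0.1632] yawY -93.22 tilt [ 0.001  0.002 -1.   ] J6 1.860 F [-4.41  7.13 13.3 ] T [1.619 0.352 0.198] open 0.0090 gf 81.2
t 8.3 p [0.5074 0.1828 0.1632] yawY -93.22 tilt [ 0.001  0.002 -1.   ] J6 1.860 F [-4.63  6.8  12.31] T [1.589 0.346 0.163] open 0.0088 gf 81.1
```

```bash
S='python3 d.py .508 .18 .168 15'
python3 -m handwheel '[{"grip":-1,"x":0,"y":0,"z":0.0002,"ax":0,"ay":0,"az":0.04}]' >/dev/null;$S|head -1
for i in 1 2 3 ; do python3 -m handwheel '[{"grip":-1,"x":0,"y":0,"z":0.0,"ax":0,"ay":0,"az":0}]' >/dev/null;$S|head -1|cut -c1-150; done
```

```text
t 8.4 p [0.5074 0.1828 0.1631] yawY -95.01 tilt [ 0.001  0.002 -1.   ] J6 1.892 F [-4.6   8.17 13.47] T [1.678 0.403 0.354] open 0.0089 gf 81.5
t 8.5 p [0.5074 0.1828 0.1631] yawY -95.08 tilt [ 0.001  0.002 -1.   ] J6 1.893 F [-4.17  8.4  13.47] T [1.631 0.385 0.223] open 0.0091 gf 81.2
t 8.6 p [0.5074 0.1829 0.1631] yawY -95.02 tilt [ 0.001  0.002 -1.   ] J6 1.892 F [-4.43  7.76 12.71] T [1.673 0.33  0.213] open 0.0092 gf 81.1
t 8.7 p [0.5074 0.1828 0.1631] yawY -95.01 tilt [ 0.001  0.002 -1.   ] J6 1.892 F [-3.68  7.77 12.08] T [1.639 0.344 0.184] open 0.0092 gf 81.1
```

```bash
S='python3 d.py .5075 .222 .225 -90'
python3 -m handwheel '[{"grip":-0.6,"x":0,"y":0,"z":0,"ax":0,"ay":0,"az":0},{"grip":0,"x":0,"y":0,"z":0,"ax":0,"ay":0,"az":0},{"grip":0.5,"x":0,"y":0,"z":0,"ax":0,"ay":0,"az":0},{"grip":0.5,"x":0,"y":0,"z":0,"ax":0,"ay":0,"az":0}]';$S
python3 -m handwheel '[{"grip":0.5,"x":0,"y":0,"z":-0.07,"ax":0,"ay":0,"az":0},{"grip":0.5,"x":0,"y":0,"z":-0.07,"ax":0,"ay":0,"az":0},{"grip":0.5,"x":0,"y":0,"z":-0.03,"ax":0,"ay":0,"az":0},{"grip":0,"x":0,"y":0,"z":0,"ax":0,"ay":0,"az":-0.11}]'>/dev/null
$S
python3 - <<'E'
from rig import r
import cv2,numpy as np
f=lambda i:cv2.resize(i,(400,400),interpolation=cv2.INTER_CUBIC)
cv2.imwrite("pics/z2.png",np.hstack([f(r.capture("side")["color"][110:190,165:245]),f(r.capture("top")["color"][170:260,165:255])]))
E
```

```text
time: 9.1
position: [0.5071, 0.1818, 0.162]
orientation: [0.999, -0.044, -0.0, 0.0]
force: [-0.3, -0.1, -0.2]
opening: 0.0602
gripper_force: 0.0
t 9.1 p [0.5071 0.1818 0.162 ] yawY -95.02 tilt [-0. -0. -1.] J6 1.892 F [-0.31 -0.1  -0.18] T [ 0.007 -0.007 -0.034] open 0.0602 gf 0.0
delta units [-0.0079 -0.1002 -0.1575] az units -0.112
t 9.5 p [0.508  0.182  0.2317] yawY -90.06 tilt [ 0.003  0.001 -1.   ] J6 1.805 F [ 0.12  0.59 -1.05] T [-0.06   0.053  0.012] open 0.0508 gf 0.0
delta units [-0.0015 -0.0999  0.0168] az units -0.001
```

View pics/z2.png

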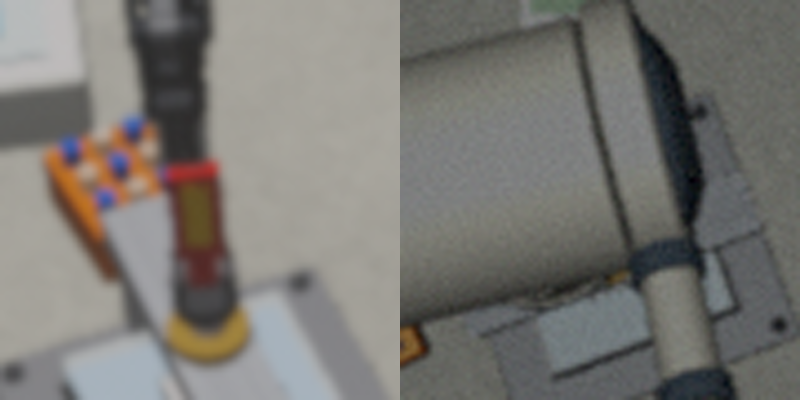

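The stripe now faces the side camera (world −y). The blade is upright, with its top at about side px (203.6,144) and its top edge running from about (198,144.5) to (208.5,143). Next I'll work out its yaw and the push start.

```bash
python3 - <<'E'
from h import *
a,b=[onz('side',(165+x/5,110+y/5),.2) for x,y in((166,180),(217,171))]
print(a,b,np.degrees(np.arctan2(*(b-a)[1::-1]))-90)
E
python3 -m handwheel '[{"grip":-0.5,"x":0,"y":-0.07,"z":-0.01,"ax":0,"ay":0,"az":0},{"grip":-1,"x":0,"y":-0.04,"z":0,"ax":0,"ay":0,"az":0},{"grip":-1,"x":0,"y":0,"z":0,"ax":0,"ay":0,"az":0},{"grip":-1,"x":0,"y":0,"z":0,"ax":0,"ay":0,"az":0}]' 40
python3 d.py .508 .217 .19 -90
```

```text
[0.49895136 0.17772618 0.2       ] [0.52092021 0.1817008  0.2       ] -79.74495270597562
time: 10.0
position: [0.5069, 0.2259, 0.2335]
orientation: [1.0, -0.0, -0.0, 0.0]
force: [0.5, -0.0, -0.6]
opening: 0.0001
gripper_force: 0.0
t 10.0 p [0.5069 0.2259 0.2335] yawY -90.05 tilt [-0.001 -0.001 -1.   ] J6 1.884 F [ 0.53 -0.04 -0.56] T [-0.02   0.003  0.014] open 0.0001 gf 0.0
delta units [0.0029 0.0222 0.1087] az units -0.001
```

```bash
S='python3 d.py .508 .182 .185 -90'
python3 -m handwheel '[{"grip":-1,"x":0.003,"y":0.01,"z":0.05,"ax":0,"ay":0,"az":0},{"grip":-1,"x":0,"y":0,"z":0.05,"ax":0,"ay":0,"az":0},{"grip":-1,"x":0,"y":0,"z":0.02,"ax":0,"ay":0,"az":0},{"grip":-1,"x":0,"y":0,"z":0,"ax":0,"ay":0,"az":0}]'>/dev/null
$S
python3 -m handwheel '[{"grip":-1,"x":0,"y":0.012,"z":0,"ax":0,"ay":0,"az":0},{"grip":-1,"x":0,"y":0.012,"z":0,"ax":0,"ay":0,"az":0}]'>/dev/null;$S
python3 -m handwheel '[{"grip":-1,"x":0,"y":0.012,"z":0,"ax":0,"ay":0,"az":0},{"grip":-1,"x":0,"y":0.012,"z":0,"ax":0,"ay":0,"az":0}]'>/dev/null;$S
```

```text
t 10.4 p [0.5078 0.2212 0.1852] yawY -90.10 tilt [-0.002 -0.001 -1.   ] J6 1.876 F [-1.27  0.23  0.3 ] T [ 0.017 -0.014  0.031] open -0.0001 gf 0.0
delta units [0.0006 0.098  0.0005] az units -0.002
t 10.6 p [0.5089 0.212  0.187 ] yawY -90.06 tilt [ 0.001  0.    -1.   ] J6 1.858 F [ 0.17  0.24 -1.01] T [ 0.043 -0.002 -0.004] open -0.0001 gf 0.0
delta units [-0.0021  0.075   0.0049] az units -0.001
t 10.8 p [0.5086 0.2022 0.1866] yawY -90.07 tilt [ 0.001  0.    -1.   ] J6 1.841 F [-0.37  0.13  0.01] T [ 0.038 -0.024 -0.032] open 0.0001 gf 0.0
delta units [-0.0014  0.0506  0.004 ] az units -0.002
```

```bash
S='python3 d.py .508 .182 .185 -90'
for k in 1 2 3; do python3 -m handwheel '[{"grip":-1,"x":0,"y":0.01,"z":0,"ax":0,"ay":0,"az":0}]'>/dev/null;$S|head -1; done
```

```text
t 10.9 p [0.5087 0.1984 0.1866] yawY -90.08 tilt [ 0.001  0.001 -1.   ] J6 1.834 F [-0.35  3.37  2.61] T [ 0.494 -0.026  0.058] open -0.0002 gf 1.6
t 11.0 p [0.5087 0.1946 0.1865] yawY -90.07 tilt [ 0.001  0.001 -1.   ] J6 1.827 F [1.03 3.22 2.13] T [ 0.458 -0.13   0.015] open -0.0002 gf 1.7
t 11.1 p [0.5087 0.1906 0.1864] yawY -90.06 tilt [ 0.001  0.    -1.   ] J6 1.820 F [1.08 3.17 0.64] T [ 0.497 -0.188  0.05 ] open 0.0000 gf 1.6
```

```bash
S='python3 d.py .508 .182 .185 -90'
python3 -m handwheel '[{"grip":-1,"x":0,"y":0.01,"z":0.003,"ax":0,"ay":0,"az":0},{"grip":-1,"x":0,"y":0.01,"z":0.003,"ax":0,"ay":0,"az":0}]'>/dev/null;$S|head -1
python3 -m handwheel '[{"grip":-1,"x":0,"y":0.013,"z":0.006,"ax":0,"ay":0,"az":0},{"grip":-1,"x":0,"y":0.013,"z":0.006,"ax":0,"ay":0,"az":0},{"grip":-1,"x":0,"y":0.013,"z":0.006,"ax":0,"ay":0,"az":0}]'>/dev/null;$S|head -1
python3 -m handwheel '[{"grip":-1,"x":0,"y":0.011,"z":0.01,"ax":0,"ay":0,"az":0},{"grip":-1,"x":0,"y":0.011,"z":0.01,"ax":0,"ay":0,"az":0},{"grip":-1,"x":0,"y":0.01,"z":0.01,"ax":0,"ay":0,"az":0}]'>/dev/null;$S|head -1
```

```text
t 11.3 p [0.5085 0.1824 0.1837] yawY -90.06 tilt [ 0.  0. -1.] J6 1.806 F [1.2  2.42 3.6 ] T [ 0.38  -0.141  0.08 ] open 0.0003 gf 1.7
t 11.6 p [0.5084 0.1667 0.1763] yawY -90.07 tilt [ 0.  0. -1.] J6 1.777 F [2.52 3.77 0.95] T [ 0.663 -0.282  0.031] open -0.0004 gf 1.9
t 11.9 p [0.5086 0.1539 0.1642] yawY -90.07 tilt [ 0.  0. -1.] J6 1.754 F [2.25 3.18 2.84] T [ 0.614 -0.383  0.023] open 0.0002 gf 2.0
```

```bash
S='python3 d.py .508 .182 .185 -90'
python3 -m handwheel '[{"grip":-1,"x":0.002,"y":0.006,"z":0.012,"ax":0,"ay":0,"az":0},{"grip":-1,"x":0,"y":0.006,"z":0.013,"ax":0,"ay":0,"az":0},{"grip":-1,"x":0,"y":0.005,"z":0.013,"ax":0,"ay":0,"az":0}]'>/dev/null;$S|head -1
python3 -m handwheel '[{"grip":-1,"x":0,"y":0.003,"z":0.011,"ax":0,"ay":0,"az":0}]'>/dev/null;$S|head -1
python3 -m handwheel '[{"grip":-1,"x":0,"y":0.003,"z":0.008,"ax":0,"ay":0,"az":0}]'>/dev/null;$S|head -1
```

```text
t 12.2 p [0.5092 0.1472 0.1488] yawY -90.07 tilt [ 0. -0. -1.] J6 1.741 F [2.81 1.99 3.71] T [ 0.158 -0.441  0.024] open 0.0001 gf 2.0
t 12.3 p [0.5092 0.1462 0.1444] yawY -90.07 tilt [-0.  0. -1.] J6 1.739 F [1.13 2.33 4.05] T [ 0.394 -0.326  0.025] open -0.0000 gf 2.3
t 12.4 p [0.5097 0.145  0.1419] yawY -90.06 tilt [ 0.001 -0.    -1.   ] J6 1.737 F [-1.01 -3.91 31.31] T [-0.416  0.182 -0.012] open -0.0003 gf 15.9
```

The force rose to 31 N at the expected flat height, so I'm backing off to look.

```bash
python3 -m handwheel '[{"grip":-1,"x":0,"y":0,"z":-0.02,"ax":0,"ay":0,"az":0},{"grip":-1,"x":0,"y":0,"z":-0.1,"ax":0,"ay":0,"az":0},{"grip":-1,"x":0,"y":0,"z":-0.1,"ax":0,"ay":0,"az":0},{"grip":-1,"x":0,"y":-0.1,"z":-0.05,"ax":0,"ay":0,"az":0},{"grip":-1,"x":0,"y":-0.1,"z":-0.0,"ax":0,"ay":0,"az":0}]'
python3 -m handwheel '[{"grip":-1,"x":0,"y":-0.1,"z":0,"ax":0,"ay":0,"az":0},{"grip":-1,"x":0,"y":-0.1,"z":0,"ax":0,"ay":0,"az":0},{"grip":-1,"x":0,"y":-0.1,"z":0,"ax":0,"ay":0,"az":0},{"grip":-1,"x":0,"y":-0.1,"z":0,"ax":0,"ay":0,"az":0},{"grip":-1,"x":0,"y":0,"z":0,"ax":0,"ay":0,"az":0}]'
python3 - <<'E'
from rig import r
import cv2,numpy as np
f=lambda i:cv2.resize(i,(400,400),interpolation=cv2.INTER_CUBIC)
a=r.capture("side")["color"];b=r.capture("top")["color"]
cv2.imwrite("pics/z3.png",np.hstack([f(a[120:200,165:245]),f(b[170:260,165:255])]))
E
```

```text
time: 12.9
position: [0.5102, 0.2258, 0.2526]
orientation: [1.0, -0.002, 0.002, -0.001]
force: [0.8, -0.3, -1.3]
opening: -0.0003
gripper_force: 0.0
time: 13.4
position: [0.5083, 0.389, 0.2486]
orientation: [1.0, 0.001, -0.001, -0.0]
force: [-0.1, -0.3, -0.2]
opening: -0.0002
gripper_force: 0.0
```

View pics/z3.png

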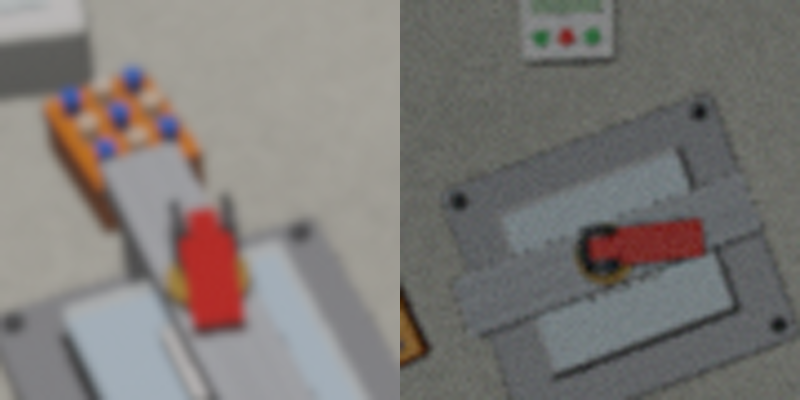

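The lever lies flat along the bridge, from about top px (210,225) to (323/4.4 crop, yaw ≈ −87°). The jar side, rack and timer are undisturbed, and the robot is clear.

```bash
python3 -c "
from rig import r
print(r.close_job())"
```

```text
the job is handed in; nothing more can be done
None
```

I handed the job in at about 13.5 s. The bolt was screwed in to about 0.2 N m above free-turning torque (estimated from noisy readings). The red lever is folded flat to its striped side, and the robot is clear. The bolt sprang back about 8° after release, as expected. The rack and timer look undisturbed; the jar was outside the final close-up.

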